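# Clamp and lock an opened unit on the repair bench

## Task

Get the opened unit ready to go on: lay every loose clamp bar on the bench squarely across its two side rails, each seated down in its own pair of notches, centred and let go. Then pull the mallet out of its upright holder and with its head drive the four sprung locking pins at the ends of the rails fully down - after the bars are on, and without pushing the pins with the gripper or with a bar - and stand the mallet back in its holder, head down. Leave the other things on the bench where they are.

Things in the scene. Friction and masses are not known exactly. Their poses are not given: they have to be found in the camera images.
- chassis: The opened unit, fixed: dark tray 280 x 186 mm with a green board (parts up to 24 mm high) and two aluminium side rails along its x, 16 mm thick, 266 long, centred at y = -70 and +70 mm. Lugs on the rails (tops 47 mm up) leave four pairs of notches 28 mm wide, floors 40 mm up, at x = -75, -25, 25, 75. Origin: centre of the underside, on the bench; z up.
- bar_a: Clamp bar (three or four are there in a run, all alike): flat steel bar 190 x 20 x 12 mm with black rubber ends, 120 g, at first flat on the bench. Origin: its middle; x along its length, z through its 12 mm thickness. It goes across both rails, its length along chassis y, in any pair of notches.
- bar_b: Clamp bar (three or four are there in a run, all alike): flat steel bar 190 x 20 x 12 mm with black rubber ends, 120 g, at first flat on the bench. Origin: its middle; x along its length, z through its 12 mm thickness. It goes across both rails, its length along chassis y, in any pair of notches.
- bar_c: Clamp bar (three or four are there in a run, all alike): flat steel bar 190 x 20 x 12 mm with black rubber ends, 120 g, at first flat on the bench. Origin: its middle; x along its length, z through its 12 mm thickness. It goes across both rails, its length along chassis y, in any pair of notches.
- bar_d: Clamp bar (three or four are there in a run, all alike): flat steel bar 190 x 20 x 12 mm with black rubber ends, 120 g, at first flat on the bench. Origin: its middle; x along its length, z through its 12 mm thickness. It goes across both rails, its length along chassis y, in any pair of notches.
- pin_nl (a joint): Sprung locking pin at the near end of the left rail (chassis x = -119, y = 70 mm). Travel in m: 0 = up, 0.012 = fully down; it needs about 10 N and stays where it is driven.
- pin_nr (a joint): Sprung locking pin at the near end of the right rail (chassis x = -119, y = -70 mm). Travel in m: 0 = up, 0.012 = fully down; it needs about 10 N and stays where it is driven.
- pin_fl (a joint): Sprung locking pin at the far end of the left rail (chassis x = 119, y = 70 mm). Travel in m: 0 = up, 0.012 = fully down; it needs about 10 N and stays where it is driven.
- pin_fr (a joint): Sprung locking pin at the far end of the right rail (chassis x = 119, y = -70 mm). Travel in m: 0 = up, 0.012 = fully down; it needs about 10 N and stays where it is driven.
- pin_nl_top (a point): Centre of the top of that pin's round brass cap (16 mm across, 4 mm thick). 54 mm above the bench when up, 42 mm when fully down; the block it stands in is 28 mm square and 40 mm high.
- pin_nr_top (a point): Centre of the top of that pin's round brass cap (16 mm across, 4 mm thick). 54 mm above the bench when up, 42 mm when fully down; the block it stands in is 28 mm square and 40 mm high.
- pin_fl_top (a point): Centre of the top of that pin's round brass cap (16 mm across, 4 mm thick). 54 mm above the bench when up, 42 mm when fully down; the block it stands in is 28 mm square and 40 mm high.
- pin_fr_top (a point): Centre of the top of that pin's round brass cap (16 mm across, 4 mm thick). 54 mm above the bench when up, 42 mm when fully down; the block it stands in is 28 mm square and 40 mm high.
- holder: Grey upright round holder fixed to the bench: 58 mm across outside, 50 mm inside, rim 70 mm above the bench, inner floor 8 mm above it; foot disc 90 mm across, 6 mm thick. Origin: centre of its underside; z up.
- mallet: Straight round mallet, 160 mm long, 200 g, standing head down in the holder. Head: white plastic cylinder 34 mm across and 45 mm long; above it, in line, a wooden handle 20 mm across and 115 mm long. Origin: centre of the head's flat striking face (the lower end); z along the handle, away from the head.
- camcorder: Bystander: black camcorder, 115 x 52 x 60 mm; origin at its underside's centre. Leave alone.
- carton: Bystander: brown cardboard carton, 90 x 70 x 60 mm; origin at its underside's centre. Leave alone.
- spray_can: Bystander: upright spray can, 60 across, 160 tall mm; origin at its underside's centre. Leave alone.
- screw_jar: Bystander: small lidded jar, 44 across, 50 tall mm; origin at its underside's centre. Leave alone.
- solder_reel: Bystander: reel of solder lying flat, 52 across, 34 tall mm; origin at its underside's centre. Leave alone.
- charger: Bystander: black charger block, 65 x 40 x 30 mm; origin at its underside's centre. Leave alone.
- screwdriver: Bystander: screwdriver lying on the bench, about 200 mm long. Leave alone.
Mind the look-alikes: they are no part of the job. What is shaped like the bar_b but blue is not meant. Leave any purple look-alike of the bar_d alone.

How it is judged:
On the way, in this order (a step that is already met when the one before it is completed fails the run):
1. every bar lies across both rails in its own pair of notches, let go ((x of bar_a in the frame of chassis between -0.084 and -0.066 m or x of bar_a in the frame of chassis between -0.034 and -0.016 m or x of bar_a in the frame of chassis between 0.016 and 0.034 m or x of bar_a in the frame of chassis between 0.066 and 0.084 m) and y of bar_a in the frame of chassis between -0.015 and 0.015 m and z of bar_a in the frame of chassis between 0.043 and 0.049 m and angle between the x axis of each of bar_a, bar_b, bar_c, bar_d and the y axis of chassis, either way round below 0.1 rad and contact force between each of bar_a, bar_b, bar_c, bar_d and the fingers below 0.3 N and (x of bar_b in the frame of chassis between -0.084 and -0.066 m or x of bar_b in the frame of chassis between -0.034 and -0.016 m or x of bar_b in the frame of chassis between 0.016 and 0.034 m or x of bar_b in the frame of chassis between 0.066 and 0.084 m) and y of bar_b in the frame of chassis between -0.015 and 0.015 m and z of bar_b in the frame of chassis between 0.043 and 0.049 m and (x of bar_c in the frame of chassis between -0.084 and -0.066 m or x of bar_c in the frame of chassis between -0.034 and -0.016 m or x of bar_c in the frame of chassis between 0.016 and 0.034 m or x of bar_c in the frame of chassis between 0.066 and 0.084 m) and y of bar_c in the frame of chassis between -0.015 and 0.015 m and z of bar_c in the frame of chassis between 0.043 and 0.049 m and (x of bar_d in the frame of chassis between -0.084 and -0.066 m or x of bar_d in the frame of chassis between -0.034 and -0.016 m or x of bar_d in the frame of chassis between 0.016 and 0.034 m or x of bar_d in the frame of chassis between 0.066 and 0.084 m) and y of bar_d in the frame of chassis between -0.015 and 0.015 m and z of bar_d in the frame of chassis between 0.043 and 0.049 m), for 0.2 s.
2. the mallet has been drawn up out of the holder (z of mallet in the frame of holder above 0.072 m), for 0.1 s.
3. all four locking pins are fully down (value of joint each of pin_nl, pin_nr, pin_fl, pin_fr above 0.0105 m), for 0.2 s.
At the end, for the whole second after the job is handed in: Each bar in a pair of notches (within 9 mm along and 15 mm across the rails, level on the floors within 3 mm, square within 0.1 rad), let go; all four pins down 10.5 mm or more; mallet head down in the holder (axis within 20 mm, on its floor within 8 mm, lean under 0.3 rad); all at rest (all of step 1 and all of step 3 and horizontal distance between mallet and holder below 0.02 m and z of mallet in the frame of holder between 0.003 and 0.016 m and angle between mallet's own z axis and vertical below 0.3 rad and linear speed of each of bar_a, bar_b, bar_c, bar_d, mallet below 0.03 m/s); the robot touches nothing.
It fails at once if a pin is pushed by the gripper or arm instead of the mallet (contact force between any of pin_nl, pin_nr, pin_fl, pin_fr and the fingers above 2 N or contact force between any of pin_nl, pin_nr, pin_fl, pin_fr and the arm above 2 N).
It fails at once if a pin is pushed down with a held bar ((contact force between pin_nl and bar_a above 7 N and contact force between the fingers and bar_a above 1 N) or (contact force between pin_nl and bar_b above 7 N and contact force between the fingers and bar_b above 1 N) or (contact force between pin_nl and bar_c above 7 N and contact force between the fingers and bar_c above 1 N) or (contact force between pin_nl and bar_d above 7 N and contact force between the fingers and bar_d above 1 N) or (contact force between pin_nr and bar_a above 7 N and contact force between the fingers and bar_a above 1 N) or (contact force between pin_nr and bar_b above 7 N and contact force between the fingers and bar_b above 1 N) or (contact force between pin_nr and bar_c above 7 N and contact force between the fingers and bar_c above 1 N) or (contact force between pin_nr and bar_d above 7 N and contact force between the fingers and bar_d above 1 N) or (contact force between pin_fl and bar_a above 7 N and contact force between the fingers and bar_a above 1 N) or (contact force between pin_fl and bar_b above 7 N and contact force between the fingers and bar_b above 1 N) or (contact force between pin_fl and bar_c above 7 N and contact force between the fingers and bar_c above 1 N) or (contact force between pin_fl and bar_d above 7 N and contact force between the fingers and bar_d above 1 N) or (contact force between pin_fr and bar_a above 7 N and contact force between the fingers and bar_a above 1 N) or (contact force between pin_fr and bar_b above 7 N and contact force between the fingers and bar_b above 1 N) or (contact force between pin_fr and bar_c above 7 N and contact force between the fingers and bar_c above 1 N) or (contact force between pin_fr and bar_d above 7 N and contact force between the fingers and bar_d above 1 N)).
It fails at once if a bystander is moved more than 4 cm or knocked over (distance of any of camcorder, carton, spray_can, screw_jar, solder_reel, charger, screwdriver from where it was at the start of the episode above 0.04 m or angle between any of spray_can, screw_jar's own z axis and vertical above 0.6 rad).
Of bar_a, bar_b, bar_c, bar_d only 3 to 4 are there at a start; the rules pass over those that are not, and their reading is None.
At some moment in a run one of bar_a, bar_b, bar_c, bar_d may be knocked a few centimetres aside while the robot is not near it.
It also fails if it takes over 192 s, if anything falls off the work surface, if the arm or the gripper's body presses on something with over 40 N, if the wrist force passes 120 N, or if a joint passes its speed limit or range.

## Robot

A 7-joint arm with a two-finger parallel gripper is mounted at the origin on the work surface. World frame = base frame: x ahead of the robot, y to its left, z up, the work surface at z = 0. Lengths are in m, angles in rad, forces in N, time in s.
With the tool pointing down it reaches from about 0.425 to 0.925 m from the base axis. Payload 6.8 kg.
Tool frame: the origin (TCP) lies between the finger pads; the fingertips stand r.tips_ahead ahead of it and the grasp point (between the pads) lies 5 mm behind it (r.tips_ahead is the distance from the TCP to the fingertips, in m); z points along the fingers, y is the line along which they close (so a half turn about z gives the same grasp; the last joint's range is limited). The gripper opens to 85 mm and grips with 20 to 120 N. Pads are 22 mm wide; open, the fingers measure 114 mm over their backs; the gripper's body (76 mm by 85 mm) begins 54 mm behind the grasp point. The pads swing forward as they close: fully open they stand 13 mm farther back than shut.
Start: joints at [-1.247, 0.477, 0.022, 1.555, -0.011, 1.109, -0.083], TCP at [0.282, 0.613, 0.245] pointing down, gripper open.
Joint ranges: [-2.96, 2.96], [-0.34, 2.1], [-1.41, 1.46], [0.24, 2.44], [-1.37, 4.51], [0.17, 1.92], [-2.96, 2.96]. Speed limits (rad/s): [2.39, 2.39, 3.14, 3.14, 3.14, 3.14, 3.14].

## Interface

Orientations are given as a rotation vector (axis times angle).
In Python, from bench import r gives the robot as it stands.
- The arm moves only by the tool move_arm, never from a script. Its argument "rows" is one flat list of numbers, 4 for each row, row after row: the shift along the tool's x, y, z in cm, then the turn about the tool's z in degrees. In form: [tx, ty, tz, twist, tx, ty, tz, twist, ...]. A call has 1 to 10 rows; each row is the pose to reach, as a shift and turn from the pose commanded when the call began, along the tool's axes at that moment; what a row does not reach only later rows make up. A row lasts 1/8 s, in which the tool goes at most 62.5 mm and 10.7 degrees, less where a joint would pass 70% of its speed; a pose out of reach is approached as far as the arm can. A call with a gripper value outside its range is refused whole. "fingers" is the opening, from 0 (shut) to 1 (fully open), set as the call begins (left out, the last holds). The fingers move at their own pace and stop on an object; "newtons" is the grip in N (left out, the last holds). Time passes only in rows, so rows that repeat a pose let the fingers close. It gives the time, the measured TCP pose, the force, the opening and the grip force at its end, in the units of the state.
- r.get_obs(): the state, without advancing time (a new reading comes with each control period).
- r.grab_frame(name): name is "scene" or "top" or "wrist"; returns the picture (480x640x3 uint8, blue, green, red); there is no depth.
- r.camera_params(name): a dict with "fx", "fy", "cx", "cy" (pixels), "world_from_camera" (4x4, takes a point from camera to world coordinates). Camera axes: x right, y down, z forward; pixel columns grow to the right and rows downward; lengths in m; the calibration is good to about 2 mm. The wrist camera is an equidistant fisheye: a pixel r from the principal point sees the ray r / f radians off the axis. A picture is of the moment at which its call begins: read the wrist's pose just before it. camera_params takes no time and is no camera call; for the wrist camera it gives the pose at the moment of the call.
- r.hand_in(): hands the job in; it is judged then, once.
The state is a dict: "clock": time; "joints": joint angles; "qvel": joint speeds; "tau": joint torques, N m; "tcp_pos": TCP position; "orientation": TCP orientation; "contact_force": force on the tool from outside, world axes, zero at the start; "moment": the same for the moment, N m; "grip_width": finger opening in m; "gripper_force": force on a finger pad.
Only numpy, scipy, OpenCV 4.12 (cv2) and the standard library are available. Lean on these libraries where they do the work, as an engineer would, in place of code of your own. Each camera call takes 0.05 s, during which the arm holds its last target. There are 200 camera calls.

## Working session

There is one attempt and no reset: what is moved stays moved. The work goes in short steps, Python scripts to look and compute and a tool call to move; the robot and the scene stay as the last step left them, time stands still between calls to the robot, and variables do not carry over. Pictures are saved under pics/ and viewed, at most 14 in all, crops included, and the job is handed in when it is done.

Besides the shell and the picture viewer there is one more tool, called after "Emit:" as a command line: name --argument value ..., lists and objects as JSON in quotes. move_arm: Moves the arm, as the interface text tells. Its arguments: {"type":"object","properties":{"rows":{"type":"array"},"fingers":{"type":"number"},"newtons":{"type":"number"}},"required":["rows"]}

```bash
mkdir -p pics; ls
cat > h.py <<'E'
import numpy as np, cv2
from scipy.spatial.transform import Rotation as R
from bench import r
def cam(n):
    c=r.camera_params(n); return c
def ray(c,u,v,fish=False):
    x,y=(u-c['cx'])/c['fx'],(v-c['cy'])/c['fy']
    if fish:
        t=np.hypot(x,y); d=np.array([x/t*np.sin(t),y/t*np.sin(t),np.cos(t)]) if t>1e-9 else np.array([0,0,1.])
    else: d=np.array([x,y,1.])
    T=np.array(c['world_from_camera']); return T[:3,3],T[:3,:3]@d
def onz(c,u,v,z,fish=False):
    o,d=ray(c,u,v,fish); return (o+d*(z-o[2])/d[2])
def proj(c,p):
    T=np.linalg.inv(np.array(c['world_from_camera'])); q=T[:3,:3]@np.asarray(p)+T[:3,3]
    return c['fx']*q[0]/q[2]+c['cx'],c['fy']*q[1]/q[2]+c['cy']
def pose():
    o=r.get_obs(); return np.array(o['tcp_pos']),R.from_rotvec(o['orientation']).as_matrix()
def rel(p,axis_y=None):
    "tool-frame shift (cm) to world TCP p; twist deg so that tool y lies along axis_y (mod 180)"
    t,M=pose(); s=M.T@(np.asarray(p)-t)*100; tw=None
    if axis_y is not None:
        a=M.T@np.append(axis_y,0)[:3]; tw=np.degrees(np.arctan2(-a[0],a[1])); tw=(tw+90)%180-90
    return s.round(2),tw
E
python3 - <<'E'
from h import *
o=r.get_obs(); print({k:np.round(v,3) for k,v in o.items()}, r.tips_ahead)
print(R.from_rotvec(o['orientation']).as_matrix().round(3))
for n in('top','scene'):
    cv2.imwrite(f'pics/{n}0.png',r.grab_frame(n)); c=cam(n); print(n,c['fx'],np.round(c['world_from_camera'],3))
E
```

```text
pics
{'clock': np.float64(0.0), 'joints': array([-1.247,  0.478,  0.022,  1.556, -0.011,  1.109, -0.083]), 'qvel': array([ 0.001,  0.001,  0.   , -0.   , -0.001,  0.   ,  0.   ]), 'tau': array([ 0.0000e+00, -5.9646e+01,  1.6080e+00, -2.8120e+01,  1.2000e-02,
        9.0000e-03,  0.0000e+00]), 'tcp_pos': array([0.282, 0.613, 0.244]), 'orientation': array([-6.730e-01, -3.068e+00,  3.000e-03]), 'contact_force': array([ 0.666, -0.465,  0.185]), 'moment': array([-0.003, -0.019, -0.015]), 'gripper_force': np.float64(0.0), 'grip_width': np.float64(0.085)} 0.014
[[-0.908  0.418 -0.001]
 [ 0.418  0.908 -0.002]
 [-0.    -0.002 -1.   ]]
top 438.4841450315083 [[ 0.024 -0.998  0.064  0.478]
 [-1.    -0.024 -0.    -0.013]
 [ 0.002 -0.064 -0.998  1.167]
 [ 0.     0.     0.     1.   ]]
scene 539.6233073067442 [[ 0.529  0.585 -0.615  1.402]
 [ 0.849 -0.374  0.374 -0.526]
 [-0.012 -0.719 -0.695  1.029]
 [ 0.     0.     0.     1.   ]]
```

View pics/top0.png

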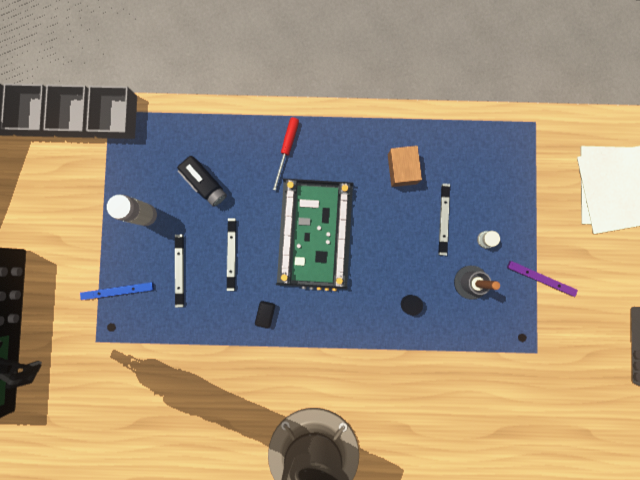

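View pics/scene0.png

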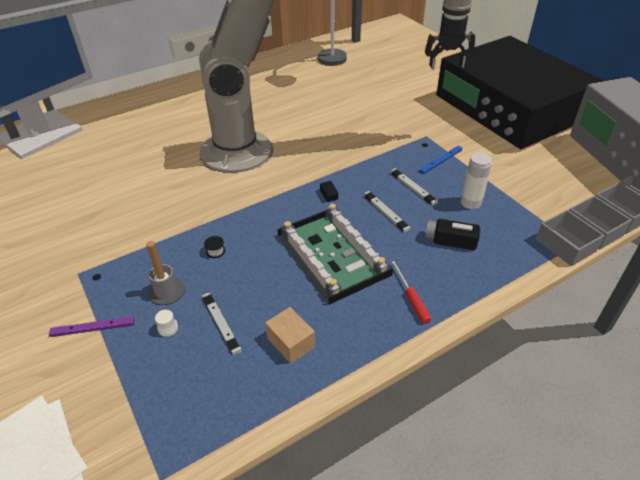

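The top view shows three steel bars at about (180,270), (231,255) and (444,219). The chassis is at (317,235) with brass caps at its corners, the mallet and holder are at (475,283), and the blue and purple bars are decoys. Next I measure them.

```bash
cat > meas.py <<'E'
from h import *
def bars(img,c,rois,z=0.012):
    hsv=cv2.cvtColor(img,cv2.COLOR_BGR2HSV); out=[]
    for (u,v) in rois:
        x0,y0=u-28,v-50
        s=hsv[y0:y0+100,x0:x0+56]
        m=((s[...,1]<90)).astype(np.uint8)   # steel and rubber are grey, mat is saturated blue
        n,l,st,ce=cv2.connectedComponentsWithStats(m)
        k=1+np.argmax(st[1:,4]); ys,xs=np.nonzero(l==k)
        (cx,cy),wh,a=cv2.minAreaRect(np.c_[xs,ys].astype(np.float32))
        b=cv2.boxPoints(((cx,cy),wh,a))+[x0,y0]
        P=np.array([onz(c,*q,z) for q in b])
        e=P[1]-P[0]; f=P[2]-P[1]; L=e if np.linalg.norm(e)>np.linalg.norm(f) else f
        L=L*np.sign(L[0])
        out.append((P.mean(0),np.degrees(np.arctan2(L[1],L[0])),sorted([np.linalg.norm(e),np.linalg.norm(f)])))
    return out
E
python3 - <<'E'
from meas import *
c=cam('top'); img=cv2.imread('pics/top0.png'); hsv=cv2.cvtColor(img,cv2.COLOR_BGR2HSV)
for b in bars(img,c,[(180,270),(231,255),(444,219)]): print(np.round(b[0],4),round(b[1],2),np.round(b[2],3))
P={}
for n,(u,v) in dict(fl=(290,185),fr=(345,187),nl=(285,278),nr=(341,281)).items():
    s=hsv[v-9:v+10,u-9:u+10].astype(int); m=((s[...,0]>12)&(s[...,0]<32)&(s[...,1]>90)&(s[...,2]>110)).astype(np.uint8)
    k,l,st,ce=cv2.connectedComponentsWithStats(m); i=1+np.argmax(st[1:,4])
    q=ce[i]+[u-9,v-9]; P[n]=onz(c,*q,.054); print(n,q,st[i,4],P[n].round(4))
print('far-near',np.linalg.norm(P['fl']-P['nl']),np.linalg.norm(P['fr']-P['nr']),'lr',np.linalg.norm(P['fl']-P['fr']),np.linalg.norm(P['nl']-P['nr']))
C=sum(P.values())/4; X=P['fl']+P['fr']-P['nl']-P['nr']; print('C',C,'yaw',np.degrees(np.arctan2(X[1],X[0])))
a=cv2.resize(img[165:330,160:380],None,fx=2.7,fy=2.7,interpolation=cv2.INTER_CUBIC); b=cv2.resize(img[180:330,400:520],None,fx=2,fy=2,interpolation=cv2.INTER_CUBIC)
cv=np.zeros((446,594+0,3),np.uint8); cv[:a.shape[0],:a.shape[1]]=a[:446,:594]
cv2.imwrite('pics/cr1.png',cv); cv2.imwrite('pics/cr2.png',cv2.resize(b,None,fx=2,fy=2))
E
```

```text
[0.4646 0.3654 0.012 ] 2.54 [0.024 0.194]
[0.5086 0.2305 0.012 ] 2.11 [0.024 0.192]
[ 0.6161 -0.3312  0.012 ] -1.97 [0.025 0.193]
fl [289.88571429 184.42857143] 35 [0.6901 0.0762 0.054 ]
fr [344.33333333 187.77777778] 36 [ 0.6848 -0.0636  0.054 ]
nl [283.8   277.075] 40 [0.4531 0.0847 0.054 ]
nr [339.02777778 280.52777778] 36 [ 0.4478 -0.0551  0.054 ]
far-near 0.23714047309463016 0.23721171403057634 lr 0.13983049361171346 0.13993370653174733
C [0.56895175 0.01056725 0.054     ] yaw -2.0598226278161307
```

View pics/cr2.png

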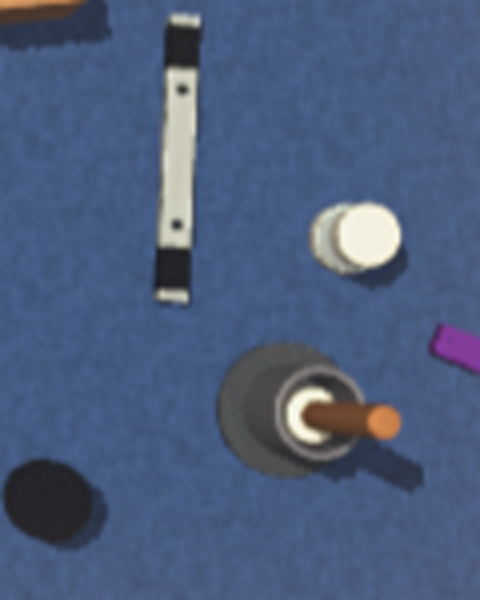

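The crop shows the third bar at lower-left, well clear of the jar, and the mallet standing in its holder. The pin spacing came out at 237 x 140 mm against the expected 238 x 140, and the bars at 0.19 m, so the measurements hold. Bar 1 is first.

```bash
cat >> meas.py <<'E'
def to_bar(p,a):
    a=np.radians(a); print(rel(np.append(p[:2],.017),(-np.sin(a),np.cos(a))))
C=np.array([.5690,.0106]); YAW=np.radians(-2.06); CX=np.array([np.cos(YAW),np.sin(YAW)]); CY=np.array([-CX[1],CX[0]])
E
python3 -c "
from meas import *
to_bar((.4646,.3654),2.54)"
```

```text
(array([-26.9 , -14.78,  22.77]), np.float64(-27.276976026818076))
```

Emit:
move_arm --rows '[-6,-3.3,3,-10,-12,-6.6,6,-20,-18,-10,10,-27.3,-24,-13,12,-27.3,-26.9,-14.8,14,-27.3,-26.9,-14.8,14,-27.3,-26.9,-14.8,14,-27.3,-26.9,-14.8,14,-27.3]' --fingers 0.55 --newtons 40

```text
clock: 1.1
tcp_pos: [0.464, 0.3678, 0.1057]
orientation: [0.073, -3.141, -0.002]
contact_force: [-0.3, 0.7, 1.7]
grip_width: 0.0474
gripper_force: 0.0
```

Run:
```python
from meas import *
print(pose(),r.tips_ahead, r.get_obs()['grip_width'])
to_bar((.4646,.3654),2.54)
cv2.imwrite('pics/w1.png',r.grab_frame('wrist'))
```

```text
(array([0.46401816, 0.36776257, 0.10566079]), array([[-9.98928165e-01, -4.62866453e-02, -2.60154813e-04],
       [-4.62869420e-02,  9.98927363e-01,  1.28185833e-03],
       [ 2.00542840e-04,  1.29252616e-03, -9.99999145e-01]])) 0.014 0.04737408730134805
(array([-0.05, -0.25,  8.87]), np.float64(0.11299447552711683))
```

View pics/w1.png

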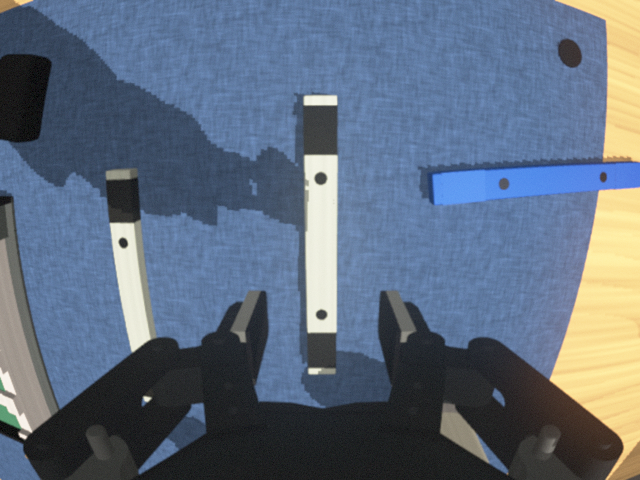

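The wrist view shows the bar at (320,240), centred between the fingers, with the blue decoy clear on the right. Down to grasp.

Emit:
move_arm --rows '[0,-0.1,4,0,0,-0.1,7,0,0,-0.1,8.8,0,0,-0.1,8.8,0,0,-0.1,8.8,0]'

```text
clock: 1.78
tcp_pos: [0.4654, 0.3661, 0.0184]
orientation: [-0.071, 3.139, 0.002]
contact_force: [-0.6, -0.0, 0.1]
grip_width: 0.047
gripper_force: 0.0
```

Emit:
move_arm --rows '[0,0,0,0,0,0,0,0,0,0,0,0,0,0,0,0,0,0,0,0,0,0,0,0]' --fingers 0 --newtons 50

```text
clock: 2.52
tcp_pos: [0.4656, 0.3657, 0.0186]
orientation: [-0.07, 3.139, 0.002]
contact_force: [-1.4, 0.2, 6.1]
grip_width: 0.0182
gripper_force: 49.3
```

Emit:
move_arm --rows '[0,0,-5,0,0,0,-10,0,0,0,-12,0,0,0,-12,0]'

```text
clock: 3.02
tcp_pos: [0.4658, 0.3657, 0.1392]
orientation: [-0.07, 3.138, 0.004]
contact_force: [-0.3, 0.2, -1.5]
grip_width: 0.0183
gripper_force: 49.5
```

```bash
cat >> meas.py <<'E'
def to_slot(x,z=.10,dy=0.,tw90=None):
    p=C+x*CX+dy*CY; s,tw=rel(np.append(p,z),CX); print('slot',s,tw, 'j7',r.get_obs()['joints'][6])
E
python3 - <<'E'
from meas import *
p,M=pose();print(p,r.get_obs()['grip_width'],r.get_obs()['joints'].round(2))
to_slot(-.075)
c=cam('wrist');f=r.grab_frame('wrist');cv2.imwrite('pics/w2.png',f)
E
```

```text
[0.46576691 0.36571662 0.13918674] 0.018280885313865212 [-0.75  0.46 -0.03  1.85  0.02  0.82  0.83]
slot [ -1.25 -35.34   3.83] -85.39292464983433 j7 0.8264100234325127
```

View pics/w2.png

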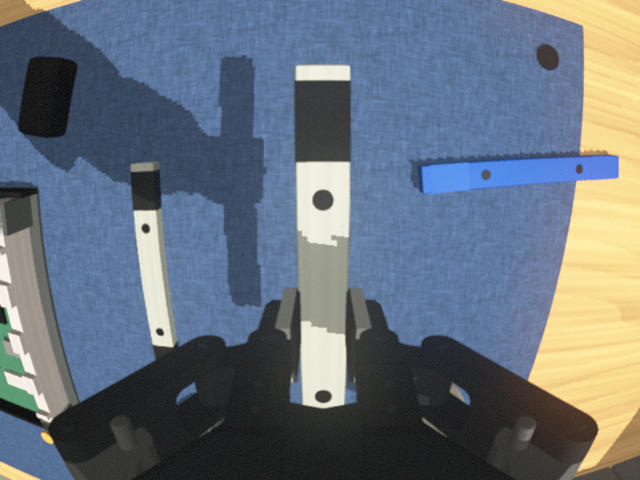

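Bar 1 is held squarely at its middle. I carry it to slot -75.

Emit:
move_arm --rows '[0,-6,0,0,0,-12,0,0,-0.5,-18,0,-10,-1,-24,0,-20,-1.2,-30,0,-30,-1.2,-35.3,0,-40,-1.2,-35.3,0,-50,-1.2,-35.3,0,-60,-1.2,-35.3,0,-70,-1.2,-35.3,0,-80]'

```text
clock: 4.32
tcp_pos: [0.4914, 0.0128, 0.1356]
orientation: [2.078, -2.353, -0.003]
contact_force: [-0.1, -0.4, -1.3]
grip_width: 0.0181
gripper_force: 49.5
```

Emit:
move_arm --rows '[0,0,0,-5.4,0,0,0,-5.4,0,0,0,-5.4,0,0,0,-5.4]'

```text
clock: 4.82
tcp_pos: [0.4924, 0.013, 0.137]
orientation: [2.18, -2.261, -0.001]
contact_force: [0.2, 0.4, -1.3]
grip_width: 0.018
gripper_force: 49.5
```

Run:
```python
from meas import *
print(pose()[0])
to_slot(-.075,.0595)
f=r.grab_frame('wrist');cv2.imwrite('pics/w3.png',f)
```

```text
[0.49242045 0.01296861 0.13696099]
slot [-0.04 -0.17  7.75] -0.03517323707205833 j7 2.830239382174505
```

View pics/w3.png

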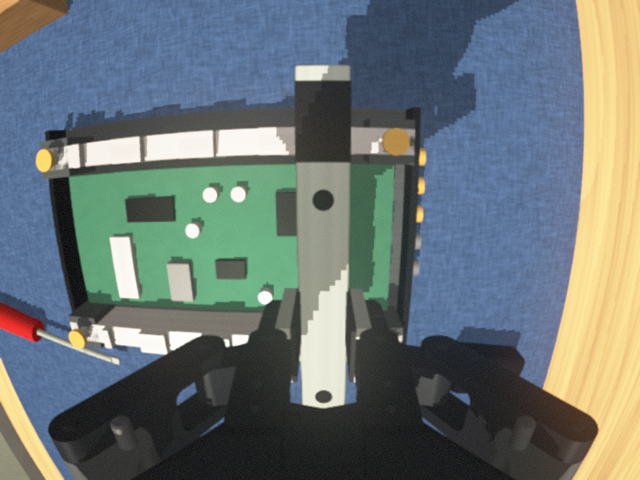

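The bar is over the notches, squarely across both rails. Lowering it.

Emit:
move_arm --rows '[0,-0.15,3,0,0,-0.15,6,0,0,-0.15,7,0,0,-0.15,7.3,0,0,-0.15,7.3,0]'

```text
clock: 5.5
tcp_pos: [0.4947, 0.013, 0.0649]
orientation: [-2.181, 2.26, -0.001]
contact_force: [0.4, -0.6, -0.6]
grip_width: 0.0184
gripper_force: 49.5
```

Run:
```python
from meas import *
print(pose()[0],r.get_obs()['contact_force'])
to_slot(-.075,.0588)
```

```text
[0.49472717 0.01300679 0.06493955] [ 0.37017845 -0.61987325 -0.64688798]
slot [-0.03  0.07  0.61] 0.011391370353294406 j7 2.7791045202680102
```

Emit:
move_arm --rows '[0,0.06,0.3,0,0,0.06,0.6,0,0,0.06,0.65,0,0,0.06,0.65,0]'

```text
clock: 6.0
tcp_pos: [0.4939, 0.0129, 0.0586]
orientation: [-2.181, 2.261, -0.001]
contact_force: [-1.7, -0.2, 6.5]
grip_width: 0.0182
gripper_force: 50.5
```

Emit:
move_arm --rows '[0,0,0,0,0,0,0,0,0,0,0,0,0,0,0,0]' --fingers 0.42

```text
clock: 6.5
tcp_pos: [0.4935, 0.0129, 0.0577]
orientation: [2.182, -2.261, -0.0]
contact_force: [-0.7, 0.5, 0.4]
grip_width: 0.0358
gripper_force: 0.0
```

Emit:
move_arm --rows '[0,0,-4,0,0,0,-8,0,0,0,-12,0,0,0,-14,0,0,0,-14,0]'

```text
clock: 7.12
tcp_pos: [0.4946, 0.013, 0.1992]
orientation: [-2.18, 2.259, -0.004]
contact_force: [-0.2, 0.2, -1.1]
grip_width: 0.0358
gripper_force: 0.0
```

Run:
```python
from meas import *
c=cam('top'); img=r.grab_frame('top'); cv2.imwrite('pics/t1.png',img)
for b in bars(img,c,[(231,255),(444,219)]): print(np.round(b[0],4),round(b[1],2),np.round(b[2],3)); to_bar(b[0],b[1])
cv2.imwrite('pics/t1c.png',cv2.resize(img[160:310,210:370],None,fx=4,fy=4,interpolation=cv2.INTER_CUBIC)[:600])
```

```text
[0.5086 0.2305 0.012 ] 2.11 [0.024 0.192]
(array([-21.8 ,  -0.69,  18.09]), np.float64(85.84566383479915))
[ 0.6161 -0.3312  0.012 ] -1.97 [0.025 0.193]
(array([ 33.95, -13.45,  18.1 ]), np.float64(89.92165010530317))
```

View pics/t1c.png

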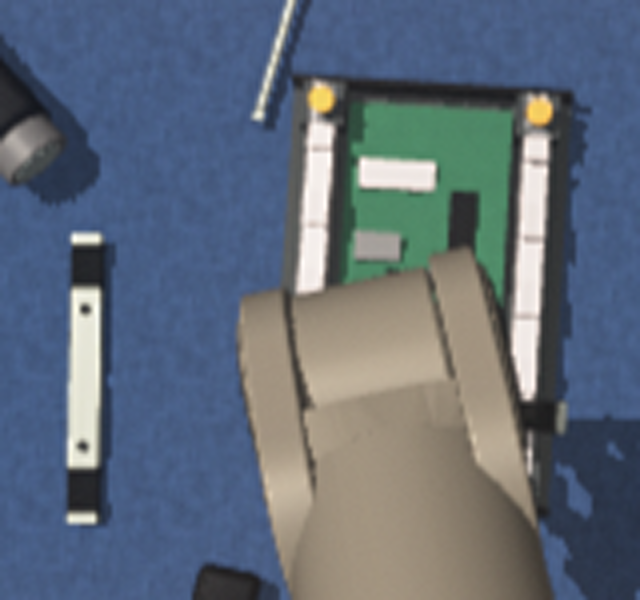

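The placed bar's right rubber end shows at (545,415) in the crop, across the rail, and the other two bars haven't moved. Now bar 2.

Emit:
move_arm --rows '[-5,0,0,10,-10,0,0,20,-15,0,0,30,-20,-0.5,0,40,-21.8,-0.6,0,50,-21.8,-0.6,2,60,-21.8,-0.6,4,70,-21.8,-0.6,6,80,-21.8,-0.6,8,85.8,-21.8,-0.6,8,85.8]' --fingers 0.55

```text
clock: 8.43
tcp_pos: [0.5053, 0.2296, 0.115]
orientation: [0.061, -3.136, 0.005]
contact_force: [0.2, -0.3, 1.4]
grip_width: 0.0471
gripper_force: 0.0
```

Emit:
move_arm --rows '[0,0,0,0,0,0,0,0]'

```text
clock: 8.68
tcp_pos: [0.5077, 0.2307, 0.1184]
orientation: [-0.061, 3.14, 0.001]
contact_force: [-0.2, 0.0, 0.3]
grip_width: 0.047
gripper_force: 0.0
```

Run:
```python
from meas import *
to_bar((.5086,.2305),2.11)
print(pose()[0],r.get_obs()['joints'].round(2))
```

```text
(array([-0.07, -0.03, 10.14]), np.float64(0.1042805895048673))
[0.5077409  0.23074041 0.11842646] [-0.47  0.44 -0.09  1.94  0.06  0.75  1.02]
```

Emit:
move_arm --rows '[-0.1,0,4,0,-0.1,0,8,0,-0.1,0,10,0,-0.1,0,10,0,-0.1,0,10,0]'

```text
clock: 9.3
tcp_pos: [0.5092, 0.231, 0.019]
orientation: [-0.059, 3.139, 0.002]
contact_force: [-0.1, 0.4, 1.0]
grip_width: 0.0466
gripper_force: 0.0
```

Emit:
move_arm --rows '[0,0,0,0,0,0,0,0,0,0,0,0,0,0,0,0,0,0,0,0,0,0,0,0]' --fingers 0

```text
clock: 10.05
tcp_pos: [0.5092, 0.231, 0.0192]
orientation: [-0.059, 3.139, 0.002]
contact_force: [-1.1, -1.4, 5.7]
grip_width: 0.0181
gripper_force: 49.0
```

Emit:
move_arm --rows '[0,0,-5,0,0,0,-10,0,0,0,-13,0,0,0,-13,0,0,0,-13,0]'

```text
clock: 10.68
tcp_pos: [0.5077, 0.2302, 0.1473]
orientation: [0.059, -3.14, 0.001]
contact_force: [-1.0, -0.3, -1.6]
grip_width: 0.0181
gripper_force: 49.6
```

Run:
```python
from meas import *
to_slot(.075)
print(pose()[0])
```

```text
slot [-12.78 -22.73   4.73] -85.77919349268117 j7 1.0258133445224158
[0.50771558 0.23024596 0.14725147]
```

Emit:
move_arm --rows '[-2,-4,0,10,-5,-9,0,20,-8,-14,0,30,-11,-19,0,40,-12.8,-22.7,0,50,-12.8,-22.7,0,60,-12.8,-22.7,0,70,-12.8,-22.7,0,80,-12.8,-22.7,0,90,-12.8,-22.7,0,94.2]'

```text
clock: 11.92
tcp_pos: [0.6436, 0.0086, 0.1457]
orientation: [-2.263, -2.177, 0.005]
contact_force: [-0.8, 0.2, -2.1]
grip_width: 0.0182
gripper_force: 49.6
```

Emit:
move_arm --rows '[0,0,3,0,0,0,6,0,0,0,7,0,0,0,7,0,0,0,7,0]'

```text
clock: 12.55
tcp_pos: [0.6455, 0.0084, 0.0786]
orientation: [2.26, 2.181, 0.001]
contact_force: [-0.8, 0.7, -0.3]
grip_width: 0.0182
gripper_force: 49.6
```

Run:
```python
from meas import *
to_slot(.075,.0592)
print(pose()[0])
```

```text
slot [-0.06 -0.15  1.94] 0.010076169147097858 j7 0.08507534751651842
[0.64545435 0.0084384  0.07862859]
```

Emit:
move_arm --rows '[0,-0.1,1,0,0,-0.1,1.7,0,0,-0.1,1.9,0,0,-0.1,2,0,0,-0.1,2,0]'

```text
clock: 13.18
tcp_pos: [0.6434, 0.0087, 0.0592]
orientation: [-2.26, -2.18, 0.0]
contact_force: [-6.7, 1.1, 13.7]
grip_width: 0.018
gripper_force: 51.3
```

Emit:
move_arm --rows '[0,0,0,0,0,0,0,0,0,0,0,0,0,0,0,0]' --fingers 0.42

```text
clock: 13.68
tcp_pos: [0.6437, 0.0086, 0.0576]
orientation: [-2.261, -2.182, 0.0]
contact_force: [0.5, -0.1, -0.2]
grip_width: 0.0358
gripper_force: 0.0
```

Emit:
move_arm --rows '[0,0,-4,0,0,0,-8,0,0,0,-12,0,0,0,-14,0,0,0,-14,0]'

```text
clock: 14.3
tcp_pos: [0.6444, 0.0087, 0.1987]
orientation: [2.26, 2.181, 0.003]
contact_force: [-0.0, 0.7, -0.8]
grip_width: 0.0357
gripper_force: 0.0
```

Run:
```python
from meas import *
c=cam('top'); img=r.grab_frame('top'); cv2.imwrite('pics/t2.png',img)
for b in bars(img,c,[(444,219)]): print(np.round(b[0],4),round(b[1],2),np.round(b[2],3)); to_bar(b[0],b[1])
print(r.get_obs()['joints'].round(2))
```

```text
[ 0.6161 -0.3312  0.012 ] -1.97 [0.025 0.193]
(array([-34.08,  -1.52,  18.01]), np.float64(89.94000009514434))
[-0.39  0.49  0.38  1.7  -0.21  0.99  0.04]
```

Emit:
move_arm --rows '[-6,0,0,-10,-12,0,0,-20,-18,-0.5,0,-30,-24,-1,0,-40,-30,-1.5,0,-50,-34.1,-1.5,0,-60,-34.1,-1.5,2,-70,-34.1,-1.5,4,-80,-34.1,-1.5,7,-90,-34.1,-1.5,9,-90]' --fingers 0.55

```text
clock: 15.6
tcp_pos: [0.6148, -0.3307, 0.1039]
orientation: [-0.059, -3.137, -0.004]
contact_force: [0.4, -0.1, -0.1]
grip_width: 0.0471
gripper_force: 0.0
```

Emit:
move_arm --rows '[0,0,0,0,0,0,0,0]'

```text
clock: 15.85
tcp_pos: [0.6171, -0.3317, 0.1083]
orientation: [0.059, 3.14, -0.001]
contact_force: [-0.4, 0.5, 0.4]
grip_width: 0.0472
gripper_force: 0.0
```

Run:
```python
from meas import *
c=cam('top'); img=r.grab_frame('top'); cv2.imwrite('pics/t3.png',img)
to_bar((.6161,-.3312),-1.97)
print(pose()[0],r.get_obs()['joints'].round(2))
w=r.grab_frame('wrist')
a=cv2.resize(img[160:310,240:440],None,fx=4,fy=4,interpolation=cv2.INTER_CUBIC)[:600]
a[0:240,480:800]=cv2.resize(w,(320,240)); cv2.imwrite('pics/t3c.png',a)
```

```text
(array([0.15, 0.07, 9.18]), np.float64(-0.14159073530665012))
[ 0.61739794 -0.33189303  0.1088281 ] [ 0.37  0.65  0.05  1.6  -0.04  0.89  1.97]
```

View pics/t3c.png

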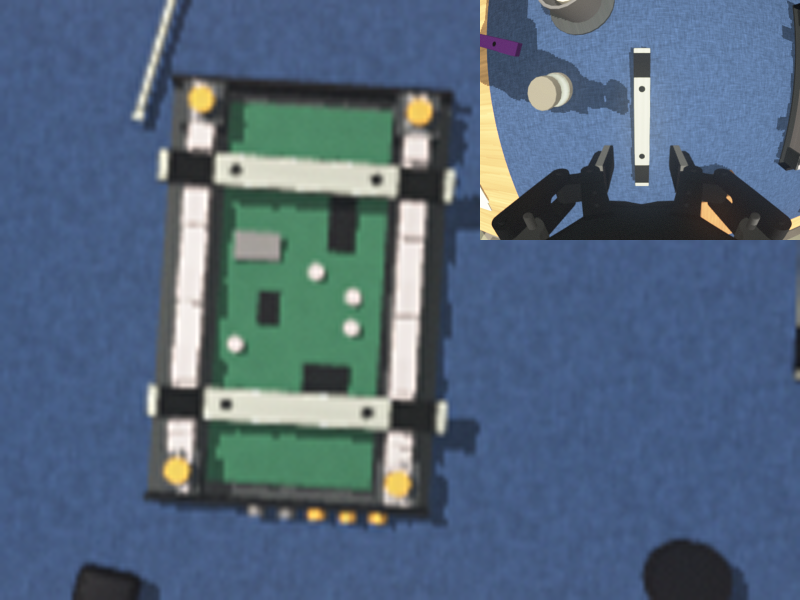

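Both placed bars lie squarely across the rails, and the third is centred between the fingers. Grasping it.

Emit:
move_arm --rows '[0.1,0,4,0,0.1,0,8,0,0.1,0,9,0,0.1,0,9,0,0.1,0,9,0]'

```text
clock: 16.58
tcp_pos: [0.617, -0.3323, 0.02]
orientation: [0.056, 3.138, -0.002]
contact_force: [-0.3, 0.4, 0.6]
grip_width: 0.0468
gripper_force: 0.0
```

Emit:
move_arm --rows '[0,0,0,0,0,0,0,0,0,0,0,0,0,0,0,0,0,0,0,0,0,0,0,0]' --fingers 0

```text
clock: 17.32
tcp_pos: [0.6165, -0.3321, 0.0193]
orientation: [0.056, 3.139, -0.001]
contact_force: [-0.8, 0.3, 6.2]
grip_width: 0.018
gripper_force: 49.6
```

Emit:
move_arm --rows '[0,0,-5,0,0,0,-10,0,0,0,-13,0,0,0,-13,0,0,0,-13,0]'

```text
clock: 17.95
tcp_pos: [0.6148, -0.3311, 0.1466]
orientation: [-0.056, -3.139, -0.001]
contact_force: [-0.0, -0.3, -2.1]
grip_width: 0.0178
gripper_force: 49.3
```

Run:
```python
from meas import *
to_slot(.025)
print(pose()[0])
```

```text
slot [ 3.28 33.98  4.69] -89.97825545531705 j7 1.9682660349088357
[ 0.61480911 -0.33111169  0.14655364]
```

Emit:
move_arm --rows '[1,5,0,10,2,11,0,20,2.5,17,0,30,3,23,0,40,3.3,29,0,50,3.3,34,0,60,3.3,34,0,70,3.3,34,0,80,3.3,34,0,90,3.3,34,0,90]'

```text
clock: 19.2
tcp_pos: [0.5936, 0.0094, 0.1461]
orientation: [-2.258, -2.183, 0.005]
contact_force: [-1.0, 0.9, -1.5]
grip_width: 0.0182
gripper_force: 49.3
```

Emit:
move_arm --rows '[0,0,3,0,0,0,6,0,0,0,7,0,0,0,7,0,0,0,7,0]'

```text
clock: 19.82
tcp_pos: [0.5955, 0.0093, 0.0787]
orientation: [2.259, 2.182, 0.002]
contact_force: [-0.1, 0.8, -0.8]
grip_width: 0.0183
gripper_force: 49.3
```

Run:
```python
from meas import *
to_slot(.025,.0592)
print(pose()[0])
```

```text
slot [ 0.04 -0.16  1.95] 0.05325827508021064 j7 0.09558685152258342
[0.59553257 0.00926338 0.07874139]
```

Emit:
move_arm --rows '[0,-0.1,1,0,0,-0.15,1.7,0,0,-0.15,1.9,0,0,-0.15,1.95,0,0,-0.15,1.95,0]'

```text
clock: 20.45
tcp_pos: [0.5928, 0.0095, 0.0593]
orientation: [-2.26, -2.181, 0.0]
contact_force: [-3.7, 0.3, 12.1]
grip_width: 0.0182
gripper_force: 50.8
```

Emit:
move_arm --rows '[0,0,0,0,0,0,0,0,0,0,0,0,0,0,0,0]' --fingers 0.42

```text
clock: 20.95
tcp_pos: [0.5932, 0.0094, 0.0581]
orientation: [-2.261, -2.181, 0.0]
contact_force: [-0.2, 0.6, 0.2]
grip_width: 0.036
gripper_force: 0.0
```

Emit:
move_arm --rows '[0,0,-4,0,0,0,-8,0,0,0,-12,0,0,0,-17,0,0,0,-20,0,0,0,-20,0]'

```text
clock: 21.7
tcp_pos: [0.5947, 0.0093, 0.261]
orientation: [2.259, 2.179, 0.007]
contact_force: [-0.2, -0.2, -0.5]
grip_width: 0.0359
gripper_force: 0.0
```

Emit:
move_arm --rows '[-6,0,0,0,-12,0,0,0,-18,0,0,0,-18,0,0,0,-18,0,0,0]'

```text
clock: 22.32
tcp_pos: [0.5864, -0.17, 0.257]
orientation: [-2.26, -2.18, 0.001]
contact_force: [0.3, 1.7, 0.3]
grip_width: 0.036
gripper_force: 0.0
```

Run:
```python
from meas import *
c=cam('top'); img=r.grab_frame('top'); cv2.imwrite('pics/t4.png',img)
s=r.grab_frame('scene'); cv2.imwrite('pics/s4.png',s)
p,M=pose(); print(p.round(4))
hsv=cv2.cvtColor(img,cv2.COLOR_BGR2HSV).astype(int)[255:310,450:515]
def comp(m,name):
    n,l,st,ce=cv2.connectedComponentsWithStats(m.astype(np.uint8)); k=1+np.argmax(st[1:,4]); q=ce[k]+[450,255]; print(name,q,st[k]); return q
q=comp((hsv[...,0]<18)&(hsv[...,1]>90)&(hsv[...,2]>175),'handle top'); print(onz(c,*q,.168))
q=comp((hsv[...,1]<90)&(hsv[...,2]>170),'head'); print(onz(c,*q,.053))
a=cv2.resize(img[160:310,350-70:510-30],None,fx=4,fy=4,interpolation=cv2.INTER_CUBIC)
o=np.zeros((600,800,3),np.uint8); o[:,:]=cv2.resize(img[160:310,320:520],(800,600),interpolation=cv2.INTER_CUBIC)
z=cv2.resize(img[170:300,270:360],(270,390),interpolation=cv2.INTER_CUBIC); o[:390,530:]=z; cv2.imwrite('pics/t4c.png',o)
```

```text
[ 0.5869 -0.1685  0.2574]Traceback (most recent call last):
  File "<stdin>", line 8, in <module>
  File "<stdin>", line 7, in comp
    return _wrapfunc(a, 'argmax', axis=axis, out=out, **kwds)
    return bound(*args, **kwds)
ValueError: attempt to get argmax of an empty sequence
```

Run:
```python
from meas import *
c=cam('top'); img=cv2.imread('pics/top0.png'); t4=cv2.imread('pics/t4.png')
hsv=cv2.cvtColor(img,cv2.COLOR_BGR2HSV).astype(int)[255:310,450:515]
def comp(m,name):
    n,l,st,ce=cv2.connectedComponentsWithStats(m.astype(np.uint8)); k=1+np.argmax(st[1:,4]); q=ce[k]+[450,255]; print(name,q,st[k]); return q,(l==k)
wood,_=0,0
print('wood V', np.percentile(hsv[...,2][(hsv[...,0]<18)&(hsv[...,1]>90)],[10,50,90]))
q,_=comp((hsv[...,0]<18)&(hsv[...,1]>90)&(hsv[...,2]>150),'handle top'); print(onz(c,*q,.168))
q,_=comp((hsv[...,1]<90)&(hsv[...,2]>150),'head'); print(onz(c,*q,.053))
q,m=comp(~((hsv[...,0]>100)&(hsv[...,0]<125)&(hsv[...,1]>85)),'holder+foot')
ys,xs=np.nonzero(m); print('left edge on z=.006:',onz(c,450+xs.min(),255+ys[xs==xs.min()].mean(),.006),'top/bot',onz(c,q[0]-8,255+ys.min(),.006),onz(c,q[0]-8,256+ys.max(),.006))
o=cv2.resize(t4[160:310,320:520],(800,600),interpolation=cv2.INTER_CUBIC)
o[:390,530:]=cv2.resize(t4[170:300,270:360],(270,390),interpolation=cv2.INTER_CUBIC); cv2.imwrite('pics/t4c.png',o)
```

```text
wood V [ 88.2 109.  204. ]
handle top [495.51020408 285.08163265] [42 27  8  8 49]
[ 0.44903154 -0.40600075  0.168     ]
head [475.93902439 282.86585366] [22 22 11 14 82]
[ 0.45010002 -0.40169385  0.053     ]
holder+foot [473.81028037 282.32616822] [   4   10   47   35 1070]
left edge on z=.006: [ 0.45113151 -0.36019243  0.006     ] top/bot [ 0.49534562 -0.39121898  0.006     ] [ 0.40338137 -0.39151017  0.006     ]
```

View pics/t4c.png

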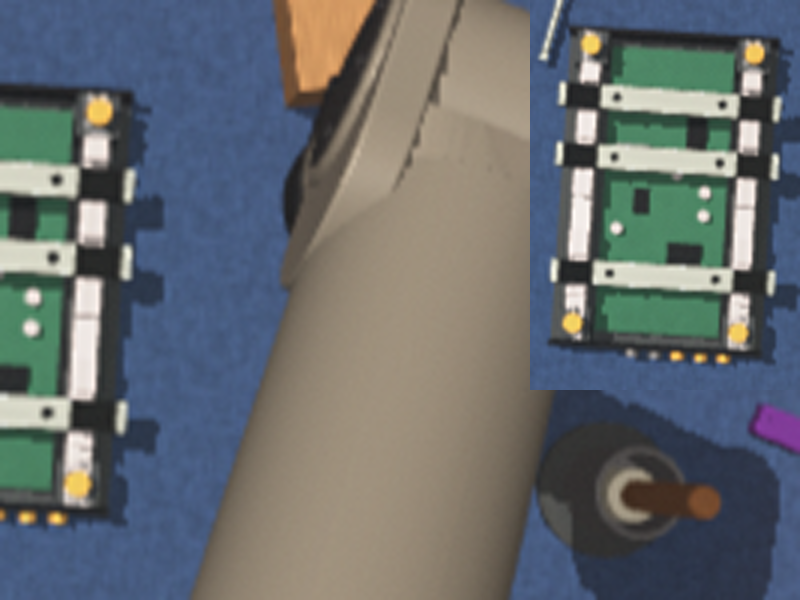

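All three bars sit across both rails in the notches at about -75, +25 and +75. The holder's foot edges and the handle top agree on the mallet at (0.449,-0.406). Going to it.

```bash
python3 -c "
from meas import *
print(rel((.449,-.406,.138)),pose()[1].round(3),r.get_obs()['joints'].round(2))"
```

```text
(array([-24.21, -12.98,  11.93]), None) [[ 0.033  0.999 -0.001]
 [ 0.999 -0.033  0.001]
 [ 0.001 -0.001 -1.   ]] [-0.19  0.39  0.49  1.73 -0.2   1.08  0.33]
```

Emit:
move_arm --rows '[-6,-3,0,0,-12,-6,0,0,-18,-9,0,0,-23,-12,0,0,-24.2,-13,0,0,-24.2,-13,0,0,-24.2,-13,0,0,-24.2,-13,0,0]' --fingers 0.7

```text
clock: 23.42
tcp_pos: [0.4501, -0.4056, 0.258]
orientation: [-2.256, -2.186, -0.001]
contact_force: [-0.1, 0.5, -0.2]
grip_width: 0.0599
gripper_force: 0.0
```

```bash
python3 -c "
from meas import *
cv2.imwrite('pics/w5.png',r.grab_frame('wrist'))
print(rel((.449,-.406,.138)),pose()[0],r.get_obs()['joints'].round(2))"
```

```text
(array([-1.000e-02, -8.000e-02,  1.201e+01]), None) [ 0.44980508 -0.4059917   0.25811408] [ 0.2   0.39  0.56  1.74 -0.23  1.08  0.81]
```

View pics/w5.png

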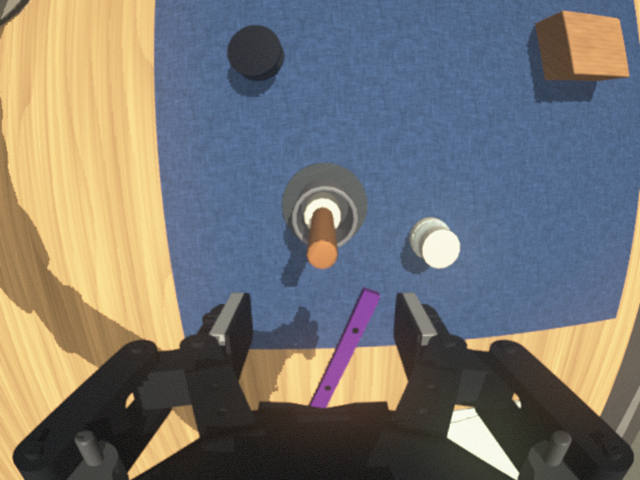

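The handle's end is at (322,257), in the plane midway between the fingers. I check it with a ray.

```bash
python3 -c "
from meas import *
c=cam('wrist'); print(onz(c,322,256,.168,True), onz(c,324,203,.006,True))"
```

```text
[ 0.4484369  -0.40879456  0.168     ] [ 0.45024735 -0.40404533  0.006     ]
```

Emit:
move_arm --rows '[0,-0.1,4,0,0,-0.1,6,0,0,-0.1,6,0,0,-0.1,6,0]'

```text
clock: 23.98
tcp_pos: [0.4481, -0.4077, 0.1992]
orientation: [2.259, 2.182, 0.0]
contact_force: [0.4, -1.0, -0.3]
grip_width: 0.0599
gripper_force: 0.0
```

Emit:
move_arm --rows '[0,0,3,0,0,0,5.8,0,0,0,6,0,0,0,6,0,0,0,6,0]'

```text
clock: 24.6
tcp_pos: [0.4481, -0.4084, 0.1399]
orientation: [2.259, 2.18, 0.001]
contact_force: [0.1, -0.1, -0.8]
grip_width: 0.0598
gripper_force: 0.0
```

Emit:
move_arm --rows '[0,0,0,0,0,0,0,0,0,0,0,0,0,0,0,0,0,0,0,0,0,0,0,0,0,0,0,0]' --fingers 0 --newtons 80

```text
clock: 25.48
tcp_pos: [0.4479, -0.408, 0.1388]
orientation: [2.26, 2.181, 0.001]
contact_force: [1.5, -0.7, 5.4]
grip_width: 0.0182
gripper_force: 77.9
```

Emit:
move_arm --rows '[0,0,-3,0,0,0,-6,0,0,0,-9,0,0,0,-11,0,0,0,-11,0,0,0,-11,0]'

```text
clock: 26.22
tcp_pos: [0.4465, -0.4069, 0.2467]
orientation: [-2.259, -2.18, 0.001]
contact_force: [-0.8, 0.1, -2.5]
grip_width: 0.0183
gripper_force: 78.4
```

```bash
cat >> meas.py <<'E'
PIN=dict(fl=(.6901,.0762),fr=(.6848,-.0636),nl=(.4531,.0847),nr=(.4478,-.0551))
E
python3 - <<'E'
from meas import *
for n,p in PIN.items(): print(n,rel((*p,.200))[0])
print(pose()[0],r.get_obs()['joints'].round(2)); s=r.grab_frame('scene')
cv2.imwrite('pics/s5.png',cv2.resize(s[120:350,60:360],(782,600)))
E
```

```text
fl [49.14 22.63  4.69]
fr [35.15 22.6   4.67]
nl [49.15 -1.08  4.75]
nr [35.16 -1.12  4.73]
[ 0.44654718 -0.40690741  0.24672818] [ 0.21  0.4   0.57  1.76 -0.24  1.06  0.82]
```

View pics/s5.png

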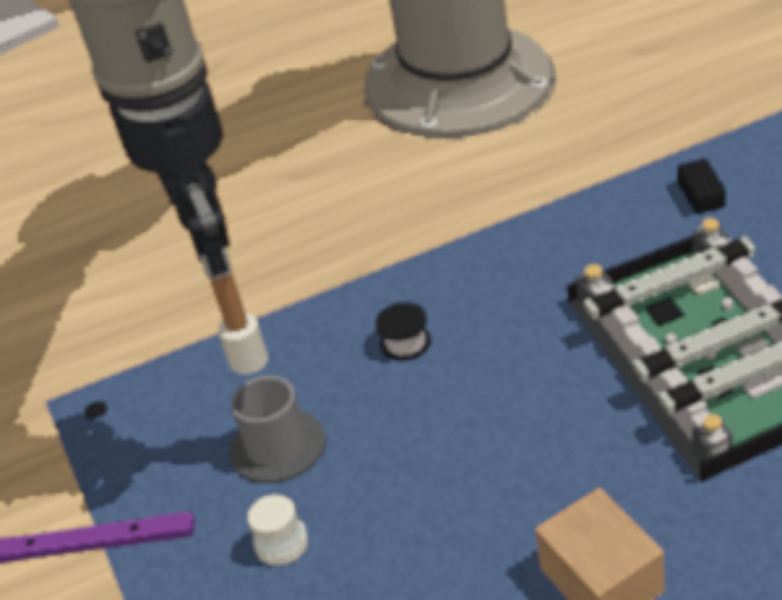

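The mallet is out and hangs straight in the fingers. To the nearest pin, nr.

Emit:
move_arm --rows '[6,0,0,0,12,0,0,0,18,0,0,0,24,-0.6,0,0,30,-1,0,0,35.2,-1.1,1,0,35.2,-1.1,2,0,35.2,-1.1,2,0,35.2,-1.1,2,0]'

```text
clock: 27.4
tcp_pos: [0.4487, -0.057, 0.2282]
orientation: [2.264, 2.178, -0.001]
contact_force: [-0.3, -0.1, -1.3]
grip_width: 0.0182
gripper_force: 78.3
```

Run:
```python
from meas import *
for n,p in PIN.items(): print(n,rel((*p,.186))[0])
print(pose()[0],r.get_obs()['joints'].round(2))
```

```text
fl [14.24 23.61  4.19]
fr [ 0.25 23.62  4.2 ]
nl [14.18 -0.1   4.21]
nr [ 0.19 -0.1   4.22]
[ 0.44871091 -0.05704328  0.22815348] [-0.39  0.12  0.42  2.11 -0.06  0.92  0.02]
```

Emit:
move_arm --rows '[0.2,-0.1,2,0,0.2,-0.1,3.5,0,0.2,-0.1,4.2,0,0.2,-0.1,4.6,0,0.2,-0.1,5,0,0.2,-0.1,5.3,0,0.2,-0.1,5.6,0,0.2,-0.1,5.6,0,0.2,-0.1,5.6,0]'

```text
clock: 28.52
tcp_pos: [0.4481, -0.0537, 0.1728]
orientation: [2.261, 2.181, 0.0]
contact_force: [-2.7, -1.8, 6.0]
grip_width: 0.0181
gripper_force: 79.2
```

Emit:
move_arm --rows '[0,0,0.2,0,0,0,0.2,0,0,0,0.2,0]'

```text
clock: 28.9
tcp_pos: [0.4489, -0.0537, 0.1724]
orientation: [2.261, 2.181, 0.003]
contact_force: [-5.9, -0.8, 23.7]
grip_width: 0.0187
gripper_force: 81.2
```

Emit:
move_arm --rows '[0,0,-2,0,0,0,-5,0,0,0,-5.5,0,0,0,-5.5,0]'

```text
clock: 29.4
tcp_pos: [0.4479, -0.0533, 0.225]
orientation: [2.26, 2.182, 0.001]
contact_force: [-0.3, 0.0, -3.1]
grip_width: 0.0183
gripper_force: 78.9
```

Run:
```python
from meas import *
for n,p in PIN.items(): print(n,rel((*p,.186))[0])
print(pose()[0])
```

```text
fl [13.8  23.74  3.91]
fr [-0.19 23.71  3.91]
nl [13.81  0.03  3.9 ]
nr [-0.18 -0.01  3.9 ]
[ 0.44794019 -0.05330322  0.22498804]
```

Emit:
move_arm --rows '[6,0,0,0,12,0,0,0,13.9,0,0,0,13.9,0,0,0,13.9,0,0,0]'

```text
clock: 30.02
tcp_pos: [0.4524, 0.0841, 0.2245]
orientation: [-2.262, -2.18, 0.003]
contact_force: [-0.6, -0.1, -2.1]
grip_width: 0.0185
gripper_force: 78.9
```

Run:
```python
from meas import *
for n in ('nl','fl'): print(n,rel((*PIN[n],.186))[0])
```

```text
nl [0.07 0.07 3.85]
fl [ 0.1  23.79  3.81]
```

Emit:
move_arm --rows '[0,0,2,0,0,0,3.3,0,0,0,4,0,0,0,4.4,0,0,0,4.8,0,0,0,5.1,0,0,0,5.4,0,0,0,5.5,0,0,0,5.5,0]'

```text
clock: 31.15
tcp_pos: [0.4535, 0.0852, 0.1724]
orientation: [-2.261, -2.181, -0.002]
contact_force: [-5.5, -1.9, 21.3]
grip_width: 0.0179
gripper_force: 81.7
```

Same end height and force as the first pin. On to fl.

Emit:
move_arm --rows '[0,0,-2,0,0,0,-5,0,0,0,-5.5,0,0,5,-5.5,0,0,10,-5.5,0,0,16,-5.5,0,0,22,-5.5,0,0,23.7,-5.5,0,0,23.7,-5.5,0,0,23.7,-5.5,0]'

```text
clock: 32.4
tcp_pos: [0.6885, 0.077, 0.2243]
orientation: [-2.26, -2.181, 0.002]
contact_force: [0.1, -0.7, -2.2]
grip_width: 0.0182
gripper_force: 79.2
```

Run:
```python
from meas import *
for n in ('fr','fl'): print(n,rel((*PIN[n],.186))[0])
```

```text
fr [-14.06   0.13   3.83]
fl [-0.07  0.17  3.83]
```

Emit:
move_arm --rows '[0,0.1,2,0,0,0.1,3.3,0,0,0.1,4,0,0,0.1,4.4,0,0,0.1,4.8,0,0,0.1,5.1,0,0,0.1,5.4,0,0,0.1,5.5,0,0,0.1,5.5,0]'

```text
clock: 33.52
tcp_pos: [0.6905, 0.0771, 0.1726]
orientation: [-2.26, -2.181, -0.001]
contact_force: [-6.3, 0.6, 12.6]
grip_width: 0.018
gripper_force: 81.0
```

Emit:
move_arm --rows '[0,0,0.2,0,0,0,0.2,0,0,0,0.2,0]'

```text
clock: 33.9
tcp_pos: [0.6911, 0.0771, 0.1725]
orientation: [-2.261, -2.181, -0.003]
contact_force: [-8.7, -1.1, 21.6]
grip_width: 0.0184
gripper_force: 82.7
```

Emit:
move_arm --rows '[0,0,-2,0,0,0,-5,0,0,0,-5.6,0,-5,0,-5.6,0,-10,0,-5.6,0,-14,0,-5.6,0,-14,0,-5.6,0,-14,0,-5.6,0]'

```text
clock: 34.9
tcp_pos: [0.6856, -0.0622, 0.2235]
orientation: [-2.26, -2.181, 0.0]
contact_force: [0.6, 1.4, -2.7]
grip_width: 0.0185
gripper_force: 79.3
```

Run:
```python
from meas import *
for n in ('fr','fl'): print(n,rel((*PIN[n],.186))[0])
```

```text
fr [-0.14 -0.07  3.75]
fl [13.85 -0.04  3.76]
```

Emit:
move_arm --rows '[-0.1,-0.1,2,0,-0.1,-0.1,3.3,0,-0.1,-0.1,4,0,-0.1,-0.1,4.4,0,-0.1,-0.1,4.8,0,-0.1,-0.1,5.1,0,-0.1,-0.1,5.4,0,-0.1,-0.1,5.6,0,-0.1,-0.1,5.6,0]'

```text
clock: 36.02
tcp_pos: [0.6851, -0.0637, 0.1725]
orientation: [-2.26, -2.181, -0.003]
contact_force: [-9.2, 1.8, 24.4]
grip_width: 0.0183
gripper_force: 83.1
```

Emit:
move_arm --rows '[0,0,0.1,0,0,0,0.1,0,0,0,0.1,0]'

```text
clock: 36.4
tcp_pos: [0.6852, -0.0637, 0.1725]
orientation: [2.261, 2.181, 0.004]
contact_force: [-10.9, 1.9, 28.7]
grip_width: 0.0176
gripper_force: 83.6
```

Emit:
move_arm --rows '[0,0,-2,0,0,0,-5,0,0,0,-7.5,0,0,0,-7.5,0,-6,0,-7.5,0,-12,0,-7.5,0,-16,0,-7.5,0,-16,0,-7.5,0]'

```text
clock: 37.4
tcp_pos: [0.6768, -0.2296, 0.2407]
orientation: [2.269, 2.173, -0.006]
contact_force: [-0.8, 1.0, -2.6]
grip_width: 0.0184
gripper_force: 79.3
```

Run:
```python
from meas import *
print(pose()[0],rel((.449,-.406,.25))[0])
c=cam('top'); img=r.grab_frame('top'); cv2.imwrite('pics/t6.png',img)
s=r.grab_frame('scene'); cs=cam('scene'); hsv=cv2.cvtColor(s,cv2.COLOR_BGR2HSV).astype(int)
for n,p in PIN.items():
    u,v=proj(cs,(*p,.048)); u,v=int(u),int(v)
    q=hsv[v-14:v+15,u-14:u+15]; m=((q[...,0]>10)&(q[...,0]<32)&(q[...,1]>90)&(q[...,2]>110)).astype(np.uint8)
    k,l,st,ce=cv2.connectedComponentsWithStats(m)
    if k>1: i=1+np.argmax(st[1:,4]); print(n,ce[i]+[u-14,v-14],st[i,4],'down',np.round(proj(cs,(*p,.040)),1),'up',np.round(proj(cs,(*p,.052)),1))
cv2.imwrite('pics/s6c.png',cv2.resize(s[190:310,260:410],(750,600),interpolation=cv2.INTER_CUBIC))
```

```text
[ 0.6768499  -0.22958462  0.24070335] [-18.61 -22.01  -0.82]
fl [380.86956522 262.56521739] 23 down [380.6 262.6] up [380.9 259.3]
fr [332.89285714 284.07142857] 28 down [332.4 284. ] up [332.4 280.8]
nl [332.36842105 208.57894737] 19 down [332.2 208.7] up [332.2 205.5]
nr [287.3  226.25] 20 down [287.3 226.2] up [287.1 222.9]
```

View pics/s6c.png

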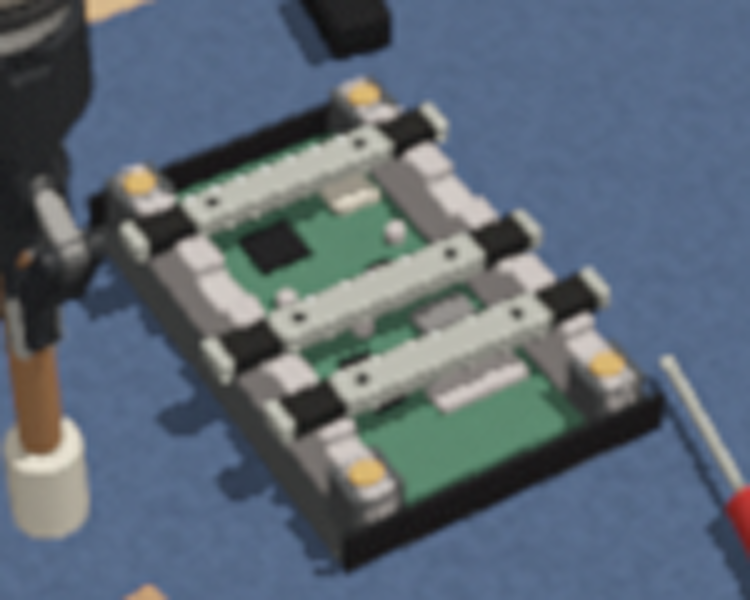

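All four caps match the fully-down position to within a pixel, and the bars are still seated. Returning the mallet to the holder.

Emit:
move_arm --rows '[-4,-5,-1,0,-8,-10,-1,0,-12,-15,-1,0,-16,-20,-1,0,-18.6,-22,-1,0,-18.6,-22,-1,0,-18.6,-22,-1,0,-18.6,-22,-1,0]'

```text
clock: 38.5
tcp_pos: [0.4544, -0.3998, 0.2519]
orientation: [-2.256, -2.186, -0.001]
contact_force: [0.2, 1.0, -1.8]
grip_width: 0.0179
gripper_force: 79.4
```

Run:
```python
from meas import *
print(pose()[0],rel((.449,-.4065,.139))[0])
s=r.grab_frame('scene'); w=r.grab_frame('wrist')
cs=cam('scene');print('rim centre',proj(cs,(.4495,-.405,.07)),'face',proj(cs,(*pose()[0][:2],pose()[0][2]-.131)))
a=s[200:320,90:240]; a=cv2.resize(a,(600,480),interpolation=cv2.INTER_CUBIC); cv2.imwrite('pics/s7c.png',a)
```

```text
[ 0.45438762 -0.39975484  0.25185583] [-0.7  -0.52 11.28]
rim centre (np.float64(159.91861486735073), np.float64(271.10028001313526)) face (np.float64(157.62495387854693), np.float64(256.7813633514205))
```

View pics/s7c.png

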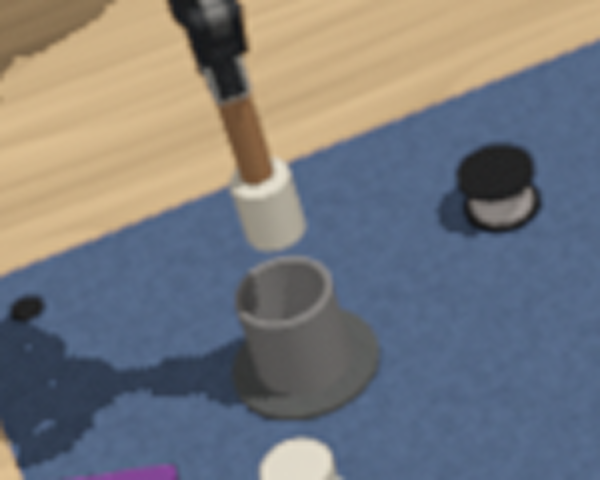

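The head is straight, just up and left of the rim. Correcting sideways and lowering to just above it.

Emit:
move_arm --rows '[-0.6,-0.4,0,0,-0.6,-0.4,2,0,-0.6,-0.4,3,0,-0.6,-0.4,3,0,-0.6,-0.4,3,0]'

```text
clock: 39.22
tcp_pos: [0.4485, -0.408, 0.2228]
orientation: [2.26, 2.181, 0.0]
contact_force: [-0.4, -0.3, -1.1]
grip_width: 0.0182
gripper_force: 79.4
```

Run:
```python
from meas import *
print(pose()[0],rel((.449,-.4065,.139))[0])
```

```text
[ 0.44853462 -0.40797741  0.22278726] [0.15 0.04 8.38]
```

Emit:
move_arm --rows '[0.1,0,1.5,0,0.1,0,3,0,0.1,0,4.5,0,0.1,0,6,0,0.1,0,7.3,0,0.1,0,8,0,0.1,0,8.3,0,0.1,0,8.3,0,0.1,0,8.3,0]'

```text
clock: 40.35
tcp_pos: [0.4486, -0.4069, 0.1398]
orientation: [2.26, 2.181, 0.0]
contact_force: [0.1, -0.2, -0.9]
grip_width: 0.0179
gripper_force: 79.8
```

Emit:
move_arm --rows '[0,0,0.1,0,0,0,0.2,0,0,0,0.2,0]'

```text
clock: 40.72
tcp_pos: [0.4489, -0.4072, 0.1388]
orientation: [2.26, 2.18, 0.001]
contact_force: [-0.6, 1.2, 7.7]
grip_width: 0.0182
gripper_force: 80.7
```

Emit:
move_arm --rows '[0,0,0,0,0,0,0,0,0,0,0,0,0,0,0,0,0,0,0,0]' --fingers 0.7

```text
clock: 41.35
tcp_pos: [0.4483, -0.4067, 0.1372]
orientation: [-2.261, -2.181, 0.0]
contact_force: [-1.0, 0.2, 1.1]
grip_width: 0.0596
gripper_force: 0.0
```

Emit:
move_arm --rows '[0,0,-3,0,0,0,-7,0,0,0,-11,0,0,0,-13,0,0,0,-13,0,0,0,-13,0,0,0,-13,0]'

```text
clock: 42.22
tcp_pos: [0.4478, -0.4061, 0.2658]
orientation: [-2.259, -2.18, 0.001]
contact_force: [0.5, 0.4, 0.9]
grip_width: 0.06
gripper_force: 0.0
```

Run:
```python
from meas import *
o=r.get_obs(); print(o['tcp_pos'],o['contact_force'],o['clock'])
s=r.grab_frame('scene'); t=r.grab_frame('top')
a=np.zeros((500,800,3),np.uint8); a[:,:400]=cv2.resize(s[190:340,130-30:250-30],(400,500)); a[:,400:]=cv2.resize(t[165:295,265:370],(400,500)); cv2.imwrite('pics/f.png',a)
```

```text
[ 0.44784376 -0.40614535  0.26582678] [0.49579774 0.35713516 0.93733202] 42.225
```

View pics/f.png

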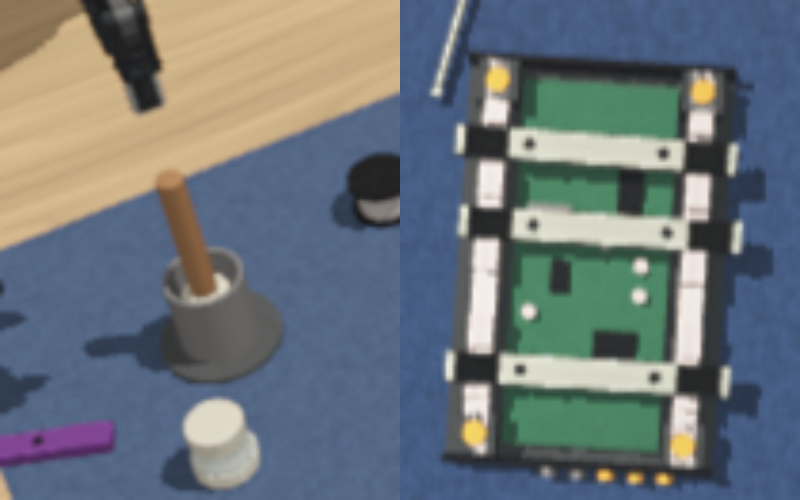

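The mallet stands in the holder, head down. The middle bar looks shifted a few mm, so I measure all three before handing in.

Run:
```python
from meas import *
c=cam('top'); t=r.grab_frame('top'); g=cv2.cvtColor(t,cv2.COLOR_BGR2GRAY)
big=cv2.resize(g,None,fx=4,fy=4,interpolation=cv2.INTER_CUBIC)
for x in(-.075,.025,.075):
    pr=[]; 
    ys=np.arange(-.12,.1201,.001)
    for y in ys:   # width profile across bar centreline
        u,v=proj(c,(*(C+x*CX+y*CY),.052)); pr.append(int(big[int(v*4+1.5),int(u*4+1.5)]))
    pr=np.array(pr); lo=np.nonzero(pr[:40]>150)[0]; hi=np.nonzero(pr[-40:]>150)[0]
    ends=(ys[lo.min()],ys[200+1+hi.max()]) if len(lo) and len(hi) else None
    # x centre at two stations on the steel
    xs=np.arange(-.02,.0201,.0005); cc=[]
    for y in(-.03,.0,.03):
        q=np.array([big[int(v*4+1.5),int(u*4+1.5)] for u,v in (proj(c,(*(C+(x+d)*CX+y*CY),.052)) for d in xs)]).astype(int)
        m=q>150; cc.append((x+xs[m].mean()).round(4) if m.any() else None)
    print(x,'ends',ends,'x at y=-30,0,30:',cc)
```

```text
-0.075 ends (np.float64(-0.09799999999999998), np.float64(0.09100000000000019)) x at y=-30,0,30: [np.float64(-0.0755), np.float64(-0.0752), np.float64(-0.0752)]
0.025 ends (np.float64(-0.10099999999999998), np.float64(0.08800000000000019)) x at y=-30,0,30: [np.float64(0.021), np.float64(0.0215), np.float64(0.022)]
0.075 ends (np.float64(-0.09499999999999997), np.float64(0.0940000000000002)) x at y=-30,0,30: [np.float64(0.0738), np.float64(0.0745), np.float64(0.0748)]
```

The bars' chassis coordinates are x = -75, 21.5 and 74.5 mm, off centre by at most 6.5 mm in y, and square within 0.02 rad. All are in tolerance, so I hand in.

```bash
python3 -c "
from bench import r
print(r.hand_in())"
```

```text
the job is handed in; nothing more can be done
None
```

The job is handed in, with no verdict returned: all three bars measured in tolerance in their notches, all four pins driven down with the mallet, and the mallet back in its holder head down (clock about 42 s of 192 s).

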